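# Clear the sawing board into its chip tray

## Robot

A 6-joint arm with a two-finger parallel gripper is mounted at the origin on a cart in front of the work surface, level with it; the furniture and walls round the work are solid. World frame = base frame: x ahead of the robot, y to its left, z up, the work surface at z = 0. Lengths are in m, angles in rad, forces in N, time in s.
With the tool pointing down it reaches from about 0.35 to 0.775 m from the base axis. Payload 5.5 kg.
Tool frame: the origin (TCP) lies between the finger pads; the fingertips stand 8 mm ahead of it and the grasp point (between the pads) lies 11 mm behind it; z points along the fingers, y is the line along which they close (so a half turn about z gives the same grasp; the last joint's range is limited). The gripper opens to 85 mm and grips with 20 to 120 N. Pads are 22 mm wide; open, the fingers measure 114 mm over their backs; the gripper's body (76 mm by 85 mm) begins 54 mm behind the grasp point. The pads swing forward as they close: fully open they stand 13 mm farther back than shut.
Start: joints at [-1.242, 0.313, 0.046, 1.304, 0, 1.431], TCP at [0.26, -0.513, 0.239] pointing down, gripper open.
Joint ranges: [-2.76, 2.76], [-0.86, 1.69], [-1.03, 1.26], [-2.2, 2.34], [-1.47, 1.5], [-3.14, 3.14]. Speed limits (rad/s): [2.57, 2.57, 3.14, 3.14, 3.14, 3.14].

## Interface

Orientations are given as a unit quaternion [w, x, y, z].
In Python, from workcell import status, vision, job gives the robot as it stands. The module is installed in compiled form; this text tells all that it offers.
- The arm moves only by the tool apply_moves, never from a script. Its argument "moves" is one flat list of numbers, 6 for each row, row after row: the shift along the world's x, y, z in units of 25 mm (1.0 is 25 mm), then the turn, a rotation vector about the world's x, y, z in rad. In form: [x, y, z, rx, ry, rz, x, y, z, rx, ry, rz, ...]. A call has 1 to 20 rows; each row is the pose to reach, as a shift and turn from the pose commanded when the call began; what a row does not reach only later rows make up. A row lasts 1/12 s, in which the tool goes at most 41.7 mm and 7.16 degrees, less where a joint would pass 70% of its speed; a pose out of reach is approached as far as the arm can. A call with a gripper value outside its range is refused whole. "claw" is the opening in per cent of the stroke, from 0 (shut) to 100 (fully open), set as the call begins (left out, the last holds). The fingers move at their own pace and stop on an object; "newtons" is the grip in N (left out, the last holds). Time passes only in rows, so rows that repeat a pose let the fingers close. It gives the time, the measured TCP pose, the force, the opening and the grip force at its end, in the units of the state.
- status.get_state(): the state, without advancing time (a new reading comes with each control period).
- vision.read_camera(name): name is "side" or "top"; returns a dict with "image" (420x560x3 uint8, blue, green, red), "camera_matrix" (3x3 intrinsics, pixels), "camera_from_world" (4x4, takes a point from world to camera coordinates). Camera axes: x right, y down, z forward; pixel columns grow to the right and rows downward; lengths in m; the calibration is good to about 2 mm. A picture is of the moment at which its call begins. There is no depth.
- job.hand_in(): hands the job in; it is judged then, once.
The state is a dict: "clock": time; "joint_pos": joint angles; "qvel": joint speeds; "tau": joint torques, N m; "tcp_pos": TCP position; "orientation": TCP orientation; "wrist_force": force on the tool from outside, world axes, zero at the start; "ft_torque": the same for the moment, N m; "finger_gap": finger opening in m; "grip_force": force on a finger pad.
Only numpy, scipy, OpenCV 4.12 (cv2) and the standard library are available. Lean on these libraries where they do the work, as an engineer would, in place of code of your own. Each camera call takes 0.05 s, during which the arm holds its last target. There are 200 camera calls.

## Task

Clear the sawing board: pull its chip tray fully out, then wipe all four wood offcuts with the scraper block along the board and over its open end into the tray, never touching the offcuts with the gripper itself. Then leave the block standing upright on the cleared board between the rails and push the tray fully home with the offcuts inside. Do not disturb the tape roll, metronome, tin or notebook.

Things in the scene. Friction and masses are not known exactly. Their poses are not given: they have to be found in the camera images.
- board: Pale sawing board, 190 mm wide (x), 230 mm long (y), fixed; top face 60 mm above the desk, underside 46 mm. Origin at desk height under its centre, z up. Slotted rails, 20 mm wide, 18 mm above the top face, run along both long edges; the channel between is 150 mm wide (x = -75 to +75 mm). A stop, as high, ends it at y = +101 mm. The -y end (y = -115 mm) is open, flush with the edge.
- board_end (a point): Middle of the open end edge of the board, on its top face (60 mm above the desk). Same axes as the board; -y points out over the edge.
- chip_tray (a joint): Opening of the chip tray under the board, in m, along the board's -y: 0 is home (front panel against the board's end), 0.105 fully out at its stop. Slides with about 2 N friction and light damping (4 N s/m); stays where it is left.
- tray_floor (a point): Middle of the chip tray's inner floor (6 mm above the desk); moves with the tray, axes as the board's. Inside 156 mm (x) by 112 mm (y), side walls 35 mm above this point. The dark front panel, 10 mm thick, reaches 53 mm above the desk, 7 mm below the board's top. Fully out, 105 mm of the inside lies open beyond the board's end.
- tray_pull (a point): Middle of the head of the pale wooden pull on the tray's front panel: head 24 mm wide (board x), 26 mm long (y), 24 mm high; 32 mm above the desk, 31 mm out from the panel's face; neck 18 mm thick. Can be pinched across its width from above. Moves with the tray, axes as the board's.
- block_mid (a point): Centre (37.5 mm above the underside) of the loose wooden scraper block with black rubber sole, about 260 g: 132 mm long (x), 36 mm thick (y), 75 mm high (z up). Foot 132 x 36 mm, 26 mm high; above a narrower neck the rounded grip, 104 mm long, 26 mm thick, runs from 41 to 75 mm above the underside. Stands upright on the desk, left or right of the board.
- tape_roll: Bystander: loose roll of black tape lying flat, 104 mm across, 48 mm high; origin at the centre of its underside. Stands on the side of the board where the block does not.
- metronome_1: Bystander: loose dark electronic metronome lying flat, 66 x 100 x 32 mm, far left; origin at the centre of its underside.
- tin: Bystander: loose flat brown tin, 60 x 87 x 21 mm, far right; origin at the centre of its underside.
- notes: Bystander: loose small blue notebook, 75 x 107 x 9 mm, near left; origin at the centre of its underside.
- offcut_1_mid (a point): Centre (half-way up) of a loose sawn offcut with a slanted end, dark wood, 48 x 24 mm, 12 mm thick, 14 g, lying flat at any angle on the board's top between the rails, at least 55 mm from the stop's face.
- offcut_2_mid (a point): Centre (half-way up) of a loose sawn offcut with a slanted end, mid-brown wood, 44 x 24 mm, 12 mm thick, 14 g, lying flat at any angle on the board's top between the rails, at least 55 mm from the stop's face.
- offcut_3_mid (a point): Centre (half-way up) of a loose sawn offcut with a slanted end, mid-brown wood, 40 x 26 mm, 12 mm thick, 14 g, lying flat at any angle on the board's top between the rails, at least 55 mm from the stop's face.
- offcut_4_mid (a point): Centre (half-way up) of a loose sawn offcut with a slanted end, dark wood, 36 x 26 mm, 12 mm thick, 14 g, lying flat at any angle on the board's top between the rails, at least 55 mm from the stop's face.

How it is judged:
By the outcome, as a careful person would: the job done as asked, in the order asked, and still so for the second after the job is handed in, with the robot touching nothing.
It also fails if it takes over 61 s, if anything falls off the work surface, if the arm or the gripper's body presses on something with over 40 N, if the wrist force passes 120 N, or if a joint passes its speed limit or range.

## Working session

There is one attempt and no reset: what is moved stays moved. The work goes in short steps, Python scripts to look and compute and a tool call to move; the robot and the scene stay as the last step left them, time stands still between calls to the robot, and variables do not carry over. Pictures are saved under pics/ and viewed, at most 10 in all, crops included, and the job is handed in when it is done.

Besides the shell and the picture viewer there is one more tool, called after "Emit:" in YAML: its name, and indented under it one key for each argument. apply_moves: Moves the arm, as the interface text tells. Its arguments: {"type":"object","properties":{"moves":{"type":"array","items":{"type":"number"}},"claw":{"type":"number"},"newtons":{"type":"number"}},"required":["moves"]}

```bash
mkdir -p pics; python3 - <<'E'
from workcell import status, vision
import cv2,numpy as np,json
for n in("top","side"):
    r=vision.read_camera(n);cv2.imwrite(f"pics/{n}0.png",r["image"]);print(n,r["camera_matrix"].tolist(),np.round(r["camera_from_world"],4).tolist())
print(status.get_state())
E
```

```text
top [[540.9138235135068, 0.0, 278.9458602943285], [0.0, 540.9138235135068, 215.0327488046156], [0.0, 0.0, 1.0]] [[-0.3857, -0.9226, 0.0107, 0.2578], [-0.7694, 0.3152, -0.5555, 0.4066], [0.5091, -0.2225, -0.8314, 1.3586], [0.0, 0.0, 0.0, 1.0]]
side [[427.98701923298114, 0.0, 277.55053555412246], [0.0, 427.98701923298114, 207.97979071754315], [0.0, 0.0, 1.0]] [[0.9937, -0.1109, -0.0164, -0.5217], [-0.0649, -0.4497, -0.8908, 0.1256], [0.0914, 0.8863, -0.4541, 1.221], [0.0, 0.0, 0.0, 1.0]]
{'clock': 0.1, 'joint_pos': array([-1.24156151e+00,  3.13931647e-01,  4.51013410e-02,  1.30358704e+00,
       -3.91823044e-05,  1.43121567e+00]), 'qvel': array([-0.00029073, -0.0005445 ,  0.00261369, -0.00033726, -0.00054342,
       -0.00033696]), 'tau': array([ 1.34111739e-03, -4.81727672e+01,  2.99243224e+01,  1.27678344e-02,
       -1.59342875e-05,  2.39280058e-05]), 'tcp_pos': array([ 0.25965155, -0.51254982,  0.23849799]), 'orientation': array([-8.05010649e-04,  9.72651751e-01,  2.32266903e-01, -9.62460068e-05]), 'wrist_force': array([-0.32925347,  0.68569012, -0.22449101]), 'ft_torque': array([ 0.0658793 , -0.00664001, -0.02999133]), 'grip_force': 0.0, 'finger_gap': 0.0852552980362178}
```

View pics/top0.png

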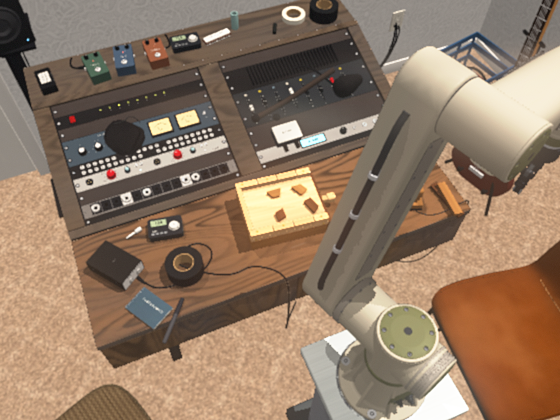

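View pics/side0.png

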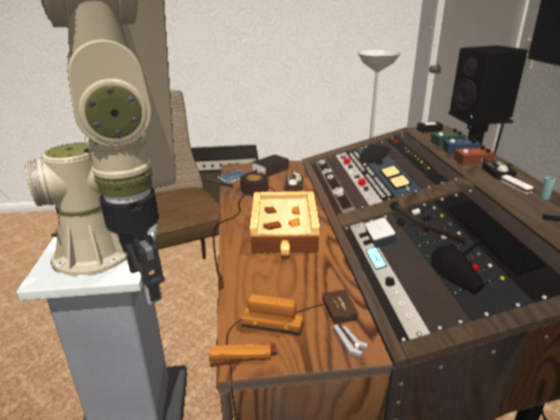

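The side view shows the board around (285,215) with the pull at (285,248), the block at (272,312), the tin at (340,305) and tape at (255,182). The tray faces the robot's right. I'll zoom in.

```bash
cat > h.py <<'E'
import cv2,numpy as np
from workcell import status,vision
def ray(r,u,v,z):
    K,T=r["camera_matrix"],r["camera_from_world"];R,t=T[:3,:3],T[:3,3]
    c=-R.T@t;d=R.T@np.linalg.solve(K,[u,v,1]);return c+d*(z-c[2])/d[2]
def proj(r,p):
    T=r["camera_from_world"];q=r["camera_matrix"]@(T[:3,:3]@np.array(p,float)+T[:3,3]);return q[:2]/q[2]
def crop(r,x0,y0,x1,y1,s,name):
    cv2.imwrite("pics/"+name,cv2.resize(r["image"][y0:y1,x0:x1],None,fx=s,fy=s,interpolation=cv2.INTER_CUBIC))
E
python3 - <<'E'
from h import *
r=vision.read_camera("side");a=r["image"][185:335,230:380]
r2=vision.read_camera("top");b=r2["image"][150:250,220:345]
np.save("s.npy",r,allow_pickle=True);np.save("t.npy",r2,allow_pickle=True)
crop(r,235,185,365,335,4,"sc.png");crop(r2,225,155,345,250,6,"tc.png")
E
```

```text
(no output)
```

View pics/sc.png

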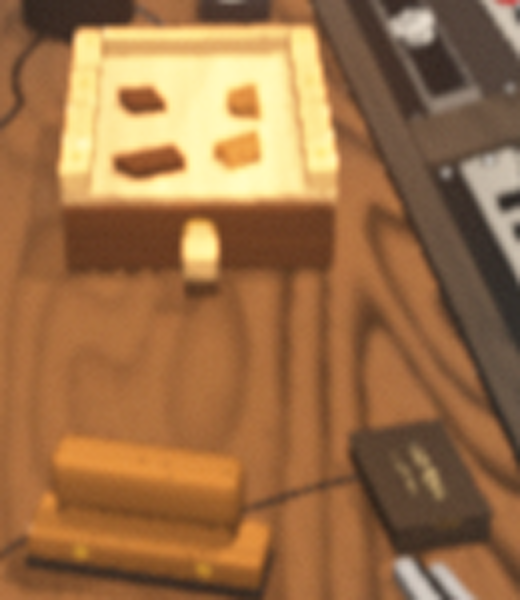

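View pics/tc.png

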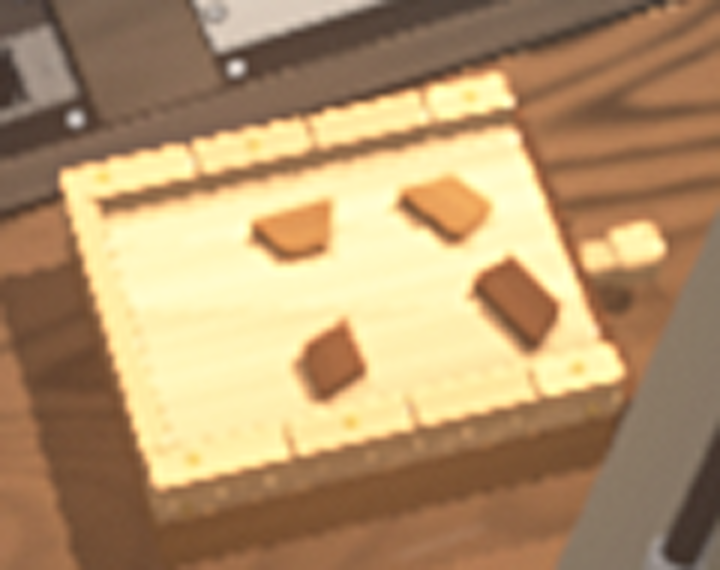

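The crops show board rail corners clearly, the four offcuts, the pull and the block (foot bottom edge from (28,562) to (265,592) in the side crop). Now casting rays.

```bash
python3 - <<'E'
from h import *
r=np.load("s.npy",allow_pickle=True).item();t=np.load("t.npy",allow_pickle=True).item()
T=lambda u,v,z:ray(t,u/6+225-.4,v/6+155-.4,z)[:2]
S=lambda u,v,z:ray(r,u/4+235-.4,v/4+185-.4,z)[:2]
P=dict(pypx=T(62,172,.078),nypx=T(505,73,.078),nynx=T(625,372,.078),pynx=T(158,490,.078))
for k,v in P.items():print(k,v.round(4))
print("side",S(75,30,.078),S(313,28,.078),S(337,178,.078),S(62,180,.078))
# fit rigid
M=np.array([[.095,.115],[.095,-.115],[-.095,-.115],[-.095,.115]])
W=np.array([P[k] for k in("pypx","nypx","nynx","pynx")])
def fit(M,W):
    m=M-M.mean(0);w=W-W.mean(0);a=np.arctan2((m[:,0]*w[:,1]-m[:,1]*w[:,0]).sum(),(m*w).sum())
    R=np.array([[np.cos(a),-np.sin(a)],[np.sin(a),np.cos(a)]]);o=W.mean(0)-R@M.mean(0)
    print("fit",o.round(4),"yaw",a.round(4),"res mm",((M@R.T+o-W)*1e3).round(1).tolist());return o,R
fit(M,W)
o,R=fit(M,np.array([S(313,28,.078),S(337,178,.078),S(62,180,.078),S(75,30,.078)]))
print("pull side top z.044",S(187,0*0+228,.044),S(216,228,.044),"front-bottom z.02",S(184,283,.02),S(216,283,.02))
print("pull top",T(610,232,.044),T(655,222,.044),T(665,248,.044),T(620,258,.044))
print("block bottom",S(28,562,0),S(265,592,0),"foot top",S(50,495,.026),S(270,522,.026))
print("grip top back",S(65,437,.072),S(243,460,.072))
for q in((290,230),(445,208),(515,300),(332,362)):print("off",(R.T@(T(*q,.07)-o)).round(3))
E
```

```text
pypx [0.6542 0.1474]
nypx [ 0.6286 -0.0799]
nynx [ 0.4427 -0.0577]
pynx [0.4654 0.1696]
side [0.46686295 0.1712865 ] [0.65690462 0.14708601] [ 0.62855129 -0.09326897] [ 0.4433282  -0.06995898]
fit [0.5477 0.0449] yaw -0.1108 res mm [[0.7, 1.2], [0.9, -0.0], [-2.1, -1.3], [0.6, 0.1]]
fit [0.5489 0.0388] yaw -0.1146 res mm [[-0.5, -4.9], [1.6, 6.9], [-1.9, 5.4], [0.8, -7.4]]
pull side top z.044 [ 0.52631305 -0.08834629] [ 0.54595236 -0.09107332] front-bottom z.02 [ 0.52026663 -0.11936011] [ 0.54162556 -0.12228627]
pull top [ 0.5405569  -0.09958712] [ 0.53761649 -0.12310678] [ 0.52129561 -0.12070307] [ 0.5242574  -0.09731677]
block bottom [ 0.40564637 -0.35394219] [ 0.53149654 -0.39360424] foot top [ 0.4201619  -0.33065118] [ 0.53807429 -0.3684893 ]
grip top back [ 0.43012319 -0.33905942] [ 0.52277182 -0.37078341]
off [0.034 0.02 ]
off [ 0.026 -0.057]
off [-0.036 -0.073]
off [-0.046  0.022]
```

Emit:
apply_moves:
  moves: [10.8,16.04,-4,0,0,0.991,10.8,16.04,-4,0,0,0.991,10.8,16.04,-4,0,0,0.991,10.8,16.04,-4,0,0,0.991,10.8,16.04,-4,0,0,0.991,10.8,16.04,-4,0,0,0.991,10.8,16.04,-4,0,0,0.991,10.8,16.04,-4,0,0,0.991,10.8,16.04,-4,0,0,0.991,10.8,16.04,-4,0,0,0.991,10.8,16.04,-4,0,0,0.991,10.8,16.04,-4,0,0,0.991,10.8,16.04,-4,0,0,0.991,10.8,16.04,-4,0,0,0.991,10.8,16.04,-4,0,0,0.991,10.8,16.04,-4,0,0,0.991]
  claw: 70
  newtons: 40

```text
clock: 1.53
tcp_pos: [0.5294, -0.1128, 0.1395]
orientation: [0.0, 0.746, 0.666, -0.0]
wrist_force: [-1.1, 0.2, 0.1]
finger_gap: 0.06
grip_force: 0.0
```

Emit:
apply_moves:
  moves: [0,0,-1.5,0,0,0,0,0,-3,0,0,0,0,0,-4.2,0,0,0,0,0,-4.7,0,0,0,0,0,-4.7,0,0,0]

```text
clock: 1.95
tcp_pos: [0.5264, -0.1125, 0.0187]
orientation: [-0.003, 0.746, 0.666, -0.002]
wrist_force: [-0.2, 0.5, 0.7]
finger_gap: 0.0599
grip_force: 0.0
```

Emit:
apply_moves:
  moves: [0,0,0,0,0,0,0,0,0,0,0,0,0,0,0,0,0,0,0,0,0,0,0,0,0,0,0,0,0,0,0,0,0,0,0,0,0,0,0,0,0,0]
  claw: 0
  newtons: 40

```text
clock: 2.53
tcp_pos: [0.5315, -0.1132, 0.0238]
orientation: [0.002, 0.745, 0.667, 0.001]
wrist_force: [-0.6, -2.2, 6.3]
finger_gap: 0.0236
grip_force: 42.0
```

Emit:
apply_moves:
  moves: [-0.06,-0.53,0,0,0,0,-0.12,-1.06,0,0,0,0,-0.18,-1.6,0,0,0,0,-0.24,-2.13,0,0,0,0,-0.3,-2.66,0,0,0,0,-0.36,-3.2,0,0,0,0,-0.42,-3.73,0,0,0,0,-0.46,-4.1,0,0,0,0,-0.47,-4.2,0,0,0,0,-0.48,-4.26,0,0,0,0,-0.48,-4.26,0,0,0,0]

```text
clock: 3.45
tcp_pos: [0.5196, -0.2175, 0.0238]
orientation: [0.001, 0.745, 0.667, 0.002]
wrist_force: [2.0, 6.3, 7.4]
finger_gap: 0.0228
grip_force: 42.3
```

Emit:
apply_moves:
  moves: [-0.45,-4.2,0,0,0,0,-0.45,-4.2,0,0,0,0,-0.45,-4.2,0,0,0,0]
  claw: 60

```text
clock: 3.7
tcp_pos: [0.5073, -0.327, 0.023]
orientation: [0.002, 0.745, 0.667, -0.0]
wrist_force: [0.4, 0.4, -0.2]
finger_gap: 0.0511
grip_force: 0.0
```

I wrongly reused offsets from the previous call's frame, so the gripper slid on towards the block. I'll raise it straight up, then look at the scene.

Emit:
apply_moves:
  moves: [0,0.3,1.2,0,0,0,0,0.3,2.5,0,0,0,0,0.3,4,0,0,0,0,0.3,5.5,0,0,0,0,2,7,0,0,0,0,4,7,0,0,0,0,4,7,0,0,0,0,4,7,0,0,0]

```text
clock: 4.37
tcp_pos: [0.5068, -0.2198, 0.1993]
orientation: [0.001, 0.744, 0.668, 0.001]
wrist_force: [-0.5, -0.3, 0.4]
finger_gap: 0.0514
grip_force: 0.0
```

```bash
python3 - <<'E'
from h import *
r=vision.read_camera("side");np.save("s.npy",r,allow_pickle=True)
np.save("t.npy",vision.read_camera("top"),allow_pickle=True)
crop(r,215,180,365,335,3.8,"sc2.png")
E
```

```text
(no output)
```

View pics/sc2.png

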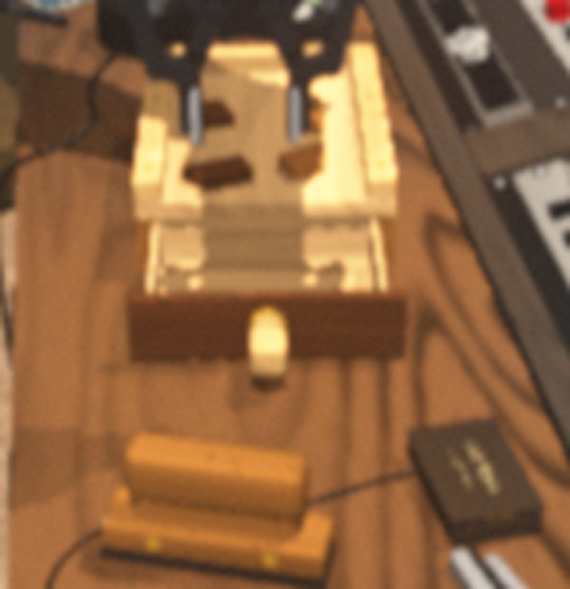

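The tray is open, the block's foot edge is where it was (unmoved), and the offcuts are still on the board. Now to the block.

Emit:
apply_moves:
  moves: [-1.36,-5.7,-2,0,0,1.372,-1.36,-5.7,-2,0,0,1.372,-1.36,-5.7,-2,0,0,1.372,-1.36,-5.7,-2,0,0,1.372,-1.36,-5.7,-2,0,0,1.372,-1.36,-5.7,-2,0,0,1.372,-1.36,-5.7,-2,0,0,1.372,-1.36,-5.7,-2,0,0,1.372,-1.36,-5.7,-2,0,0,1.372,-1.36,-5.7,-2,0,0,1.372,-1.36,-5.7,-2,0,0,1.372,-1.36,-5.7,-2,0,0,1.372,-1.36,-5.7,-2,0,0,1.372]
  claw: 85

```text
clock: 5.55
tcp_pos: [0.4721, -0.3668, 0.1462]
orientation: [-0.0, 0.156, 0.988, 0.0]
wrist_force: [0.1, -0.0, 0.2]
finger_gap: 0.0726
grip_force: 0.0
```

Emit:
apply_moves:
  moves: [0,0.12,-1.5,0,0,0,0,0.12,-3,0,0,0,0,0.12,-3.6,0,0,0,0,0.12,-3.92,0,0,0,0,0.12,-3.92,0,0,0,0,0.12,-3.92,0,0,0]

```text
clock: 6.05
tcp_pos: [0.4728, -0.3636, 0.0492]
orientation: [0.0, 0.155, 0.988, -0.0]
wrist_force: [0.4, -0.1, 0.4]
finger_gap: 0.0721
grip_force: 0.0
```

Emit:
apply_moves:
  moves: [0,0,0,0,0,0,0,0,0,0,0,0,0,0,0,0,0,0,0,0,0,0,0,0,0,0,0,0,0,0,0,0,0,0,0,0,0,0,0,0,0,0,0,0,0,0,0,0]
  claw: 0
  newtons: 60

```text
clock: 6.72
tcp_pos: [0.4732, -0.3636, 0.0502]
orientation: [0.001, 0.154, 0.988, -0.001]
wrist_force: [0.1, 0.6, 6.5]
finger_gap: 0.0253
grip_force: 59.5
```

Emit:
apply_moves:
  moves: [0,0,1.2,0,0,0,0,0,2.6,0,0,0,0,0,4,0,0,0,0,0,5.2,0,0,0,0.3,1.3,5.2,0,0,0.1,0.6,2.8,5.2,0,0,0.202,0.9,4.3,5.2,0,0,0.202,1.2,5.8,5.2,0,0,0.202,1.4,7.3,5.2,0,0,0.202,1.7,8.8,5.2,0,0,0.202,1.9,10.3,5.2,0,0,0.202,2.1,11.8,5.2,0,0,0.202,2.4,13.3,5.2,0,0,0.202,2.6,14.8,5.2,0,0,0.202,2.9,16.3,5.2,0,0,0.202,3.1,17.7,5.2,0,0,0.202,3.25,18.8,5.2,0,0,0.202,3.32,19.4,5.2,0,0,0.202,3.32,19.4,5.2,0,0,0.202,3.32,19.4,5.2,0,0,0.202]

```text
clock: 8.38
tcp_pos: [0.555, 0.1228, 0.1782]
orientation: [-0.001, 0.053, 0.999, -0.0]
wrist_force: [0.0, -1.1, -1.9]
finger_gap: 0.0253
grip_force: 59.4
```

```bash
python3 - <<'E'
from h import *
r=vision.read_camera("side");np.save("s.npy",r,allow_pickle=True)
t=vision.read_camera("top");np.save("t.npy",t,allow_pickle=True)
a=cv2.resize(r["image"][120:270,215:345],None,fx=3,fy=3,interpolation=2);b=cv2.resize(t["image"][120:250,225:355],(390,390),interpolation=2)
o=np.zeros((450,790,3),np.uint8);o[:,:390]=a;o[:390,400:]=b;cv2.imwrite("pics/p3.png",o)
print(status.get_state()["tcp_pos"])
E
```

```text
[0.55515255 0.12132051 0.17842523]
```

View pics/p3.png

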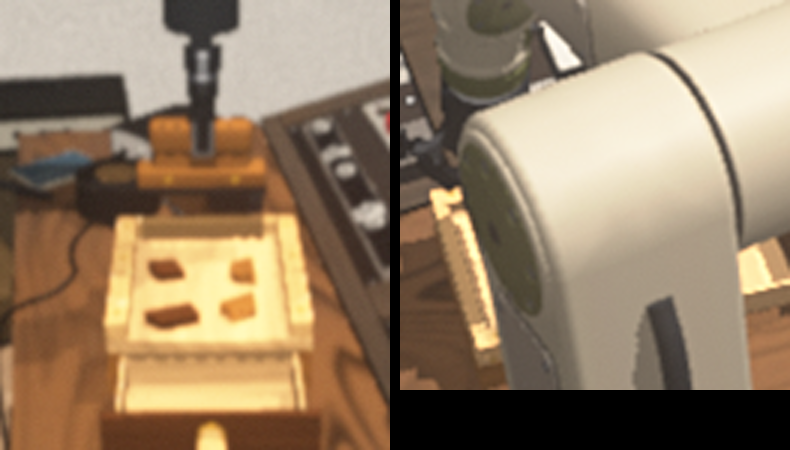

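```bash
python3 - <<'E'
from h import *
r=np.load("s.npy",allow_pickle=True).item()
a=-.1108;ex=np.array([np.cos(a),np.sin(a),0]);ey=np.array([-np.sin(a),np.cos(a),0])
c=np.array([.5552,.1213,.128]);f=lambda p:((proj(r,p)-[215,120])*3+1).round(1)
for z in(.004,.026):print(z,[f(c+s*.066*ex-.018*ey+[0,0,z]) for s in(-1,1)])
o=np.array([.5477,.0449,0])
print("board end top edge, inner rail foot",[f(o+s*.075*ex-.115*ey+[0,0,.06]) for s in(-1,1)],"outer",[f(o+s*.095*ex-.115*ey+[0,0,.078]) for s in(-1,1)])
print("stop top outer",[f(o+s*.095*ex+.115*ey+[0,0,.078]) for s in(-1,1)])
E
```

```text
0.004 [array([137.9, 192.6]), array([267.9, 190.7])]
0.026 [array([137.1, 172.6]), array([268.1, 170.6])]
board end top edge, inner rail foot [array([125.3, 340.7]), array([288.3, 338.4])] outer [array([102.6, 324. ]), array([310.6, 321. ])]
stop top outer [array([115.3, 218. ]), array([292.4, 215.3])]
```

Side view: block foot spans columns 138–266, matching the prediction (centred in grip); the offcuts are clear below. Lowering behind them.

Emit:
apply_moves:
  moves: [0.09,-0.12,-0.8,0,0,0,0.09,-0.12,-1.6,0,0,0,0.09,-0.12,-2.2,0,0,0,0.09,-0.12,-2.55,0,0,0,0.09,-0.12,-2.6,0,0,0,0.09,-0.12,-2.6,0,0,0]

```text
clock: 8.98
tcp_pos: [0.5575, 0.1181, 0.1136]
orientation: [-0.001, 0.055, 0.999, -0.0]
wrist_force: [0.0, -0.4, -1.4]
finger_gap: 0.0251
grip_force: 59.6
```

Emit:
apply_moves:
  moves: [0,0,-0.05,0,0,0,0,0,-0.1,0,0,0,0,0,-0.1,0,0,0]

```text
clock: 9.23
tcp_pos: [0.5584, 0.119, 0.1121]
orientation: [0.001, 0.054, 0.999, 0.0]
wrist_force: [0.1, -0.1, -1.8]
finger_gap: 0.0252
grip_force: 59.6
```

Emit:
apply_moves:
  moves: [0,0,-0.04,0,0,0,0,0,-0.08,0,0,0,0,0,-0.08,0,0,0]

```text
clock: 9.48
tcp_pos: [0.5582, 0.1191, 0.1102]
orientation: [0.001, 0.054, 0.999, 0.0]
wrist_force: [-0.8, 0.2, 2.8]
finger_gap: 0.0255
grip_force: 59.9
```

Emit:
apply_moves:
  moves: [-0.03,-0.3,0,0,0,0,-0.07,-0.6,0,0,0,0,-0.1,-0.9,0,0,0,0,-0.13,-1.19,0,0,0,0,-0.16,-1.49,0,0,0,0,-0.2,-1.79,0,0,0,0,-0.23,-2.09,0,0,0,0,-0.26,-2.39,0,0,0,0,-0.3,-2.68,0,0,0,0,-0.33,-2.98,0,0,0,0,-0.36,-3.28,0,0,0,0,-0.39,-3.58,0,0,0,0,-0.43,-3.88,0,0,0,0,-0.46,-4.18,0,0,0,0,-0.49,-4.47,0,0,0,0,-0.52,-4.77,0,0,0,0,-0.56,-5.07,0,0,0,0,-0.59,-5.37,0,0,0,0,-0.62,-5.67,0,0,0,0,-0.65,-5.96,0,0,0,0]

```text
clock: 11.15
tcp_pos: [0.5419, -0.03, 0.1102]
orientation: [0.001, 0.054, 0.999, 0.001]
wrist_force: [1.2, 5.9, 6.9]
finger_gap: 0.0248
grip_force: 60.8
```

```bash
python3 - <<'E'
from h import *
r=vision.read_camera("side")
crop(r,225,165,345,275,4.5,"p4.png")
print(status.get_state()["tcp_pos"],status.get_state()["wrist_force"])
E
```

```text
[ 0.54183142 -0.03127305  0.11018514] [0.12071402 3.87355941 5.83889636]
```

View pics/p4.png

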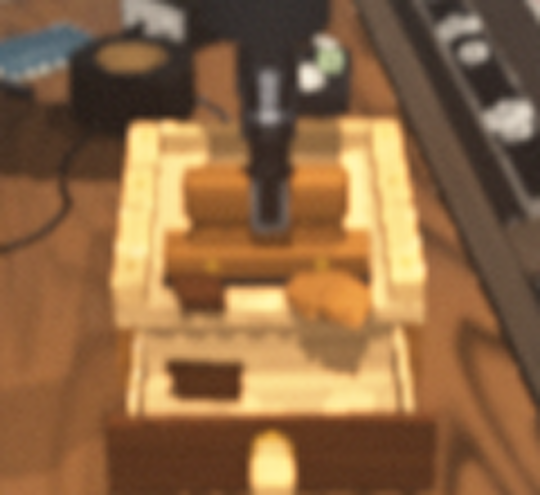

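One dark offcut is in the tray at (205,380); the other three are bunched ahead of the block. Finishing the wipe.

Emit:
apply_moves:
  moves: [-0.02,-0.2,0,0,0,0,-0.04,-0.4,0,0,0,0,-0.07,-0.6,0,0,0,0,-0.09,-0.8,0,0,0,0,-0.11,-1.0,0,0,0,0,-0.13,-1.2,0,0,0,0,-0.15,-1.33,0,0,0,0,-0.15,-1.33,0,0,0,0,-0.15,-1.33,0,0,0,0,-0.15,-1.33,0,0,0,0]

```text
clock: 12.03
tcp_pos: [0.5379, -0.0639, 0.1101]
orientation: [0.001, 0.054, 0.999, 0.0]
wrist_force: [0.5, 3.3, 5.5]
finger_gap: 0.0253
grip_force: 60.7
```

```bash
python3 - <<'E'
from h import *
r=vision.read_camera("side")
crop(r,225,165,345,275,4.5,"p5.png")
E
```

```text
(no output)
```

View pics/p5.png

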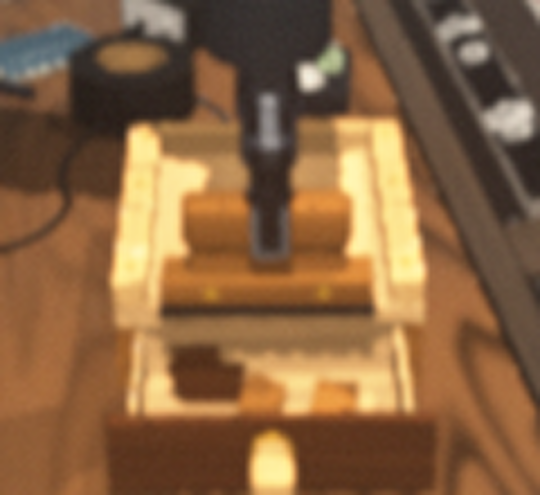

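All four are in the tray: two dark at (205,375), two brown at (260,392) and (335,395). Now back to mid-board with the block.

Emit:
apply_moves:
  moves: [0.02,0.2,0.1,0,0,0,0.08,0.7,0.2,0,0,0,0.15,1.4,0.2,0,0,0,0.23,2.1,0.2,0,0,0,0.31,2.8,0.2,0,0,0,0.39,3.5,0.2,0,0,0,0.46,4.2,0.2,0,0,0,0.53,4.8,0.2,0,0,0,0.57,5.1,0.2,0,0,0,0.57,5.17,0.15,0,0,0,0.57,5.17,0.1,0,0,0,0.57,5.17,0.05,0,0,0,0.57,5.17,0.02,0,0,0,0.57,5.17,0.02,0,0,0,0.57,5.17,0.02,0,0,0]

```text
clock: 13.33
tcp_pos: [0.5516, 0.0655, 0.1102]
orientation: [-0.0, 0.054, 0.999, 0.0]
wrist_force: [-3.3, 2.4, 4.1]
finger_gap: 0.0251
grip_force: 59.9
```

Emit:
apply_moves:
  moves: [0,0,0,0,0,0,0,0,0,0,0,0,0,0,0,0,0,0,0,0,0,0,0,0,0,0,0,0,0,0,0,0,0,0,0,0]
  claw: 85

```text
clock: 13.83
tcp_pos: [0.5521, 0.0659, 0.1098]
orientation: [0.0, 0.054, 0.999, -0.0]
wrist_force: [-0.4, -0.1, -0.4]
finger_gap: 0.0724
grip_force: 0.0
```

Emit:
apply_moves:
  moves: [0,0,0.6,0,0,0,0,0,1.5,0,0,0,0,0,2.5,0,0,0,0,0,3.5,0,0,0,0,0,3.5,0,0,0]

```text
clock: 14.25
tcp_pos: [0.5548, 0.066, 0.2025]
orientation: [0.004, 0.054, 0.999, 0.0]
wrist_force: [1.5, 0.2, 1.4]
finger_gap: 0.0722
grip_force: 0.0
```

Emit:
apply_moves:
  moves: [-0.3,-1.5,0,0,0,-0.12,-0.5,-3,0,0,0,-0.25,-0.7,-4.5,0,0,0,-0.37,-0.9,-6,0,0,0,-0.5,-1.1,-7.5,0,0,0,-0.62,-1.3,-9,-0.5,0,0,-0.74,-1.3,-10.3,-1,0,0,-0.86,-1.3,-11.34,-1.5,0,0,-0.98,-1.3,-11.34,-2.2,0,0,-1.1,-1.3,-11.34,-2.4,0,0,-1.22,-1.3,-11.34,-2.4,0,0,-1.34,-1.3,-11.34,-2.4,0,0,-1.46,-1.3,-11.34,-2.4,0,0,-1.573,-1.3,-11.34,-2.4,0,0,-1.573,-1.3,-11.34,-2.4,0,0,-1.573,-1.3,-11.34,-2.4,0,0,-1.573]
  claw: 65

```text
clock: 15.58
tcp_pos: [0.5195, -0.2174, 0.1371]
orientation: [-0.0, 0.744, 0.668, -0.0]
wrist_force: [-0.3, -0.5, -0.2]
finger_gap: 0.0556
grip_force: 0.0
```

```bash
python3 - <<'E'
from h import *
r=vision.read_camera("side");np.save("s.npy",r,allow_pickle=True)
crop(r,215,155,365,275,4,"p6.png")
s=status.get_state();print(s["tcp_pos"],s["orientation"])
E
```

```text
[ 0.51953043 -0.2174325   0.1371856 ] [-8.51893795e-07  7.44115130e-01  6.68051401e-01 -1.61670917e-06]
```

View pics/p6.png

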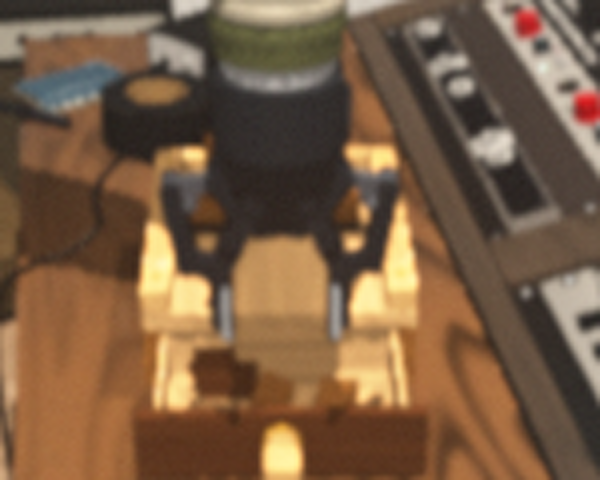

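The board is clear, the block stands mid-board and the offcuts lie in the tray at (225,370) to (335,390). Pinch the pull.

Emit:
apply_moves:
  moves: [0,0,-1.5,0,0,0,0,0,-3,0,0,0,0,0,-4,0,0,0,0,0,-4.55,0,0,0,0,0,-4.55,0,0,0,0,0,-4.55,0,0,0]

```text
clock: 16.13
tcp_pos: [0.519, -0.2172, 0.023]
orientation: [-0.001, 0.745, 0.668, -0.0]
wrist_force: [0.7, 0.1, -0.3]
finger_gap: 0.0557
grip_force: 0.0
```

Emit:
apply_moves:
  moves: [0,0,0,0,0,0,0,0,0,0,0,0,0,0,0,0,0,0,0,0,0,0,0,0,0,0,0,0,0,0,0,0,0,0,0,0,0,0,0,0,0,0]
  claw: 0
  newtons: 40

```text
clock: 16.72
tcp_pos: [0.5196, -0.2181, 0.0255]
orientation: [0.001, 0.745, 0.667, -0.0]
wrist_force: [-3.0, 0.2, 6.0]
finger_gap: 0.0232
grip_force: 40.3
```

Emit:
apply_moves:
  moves: [0.03,0.25,0,0,0,0,0.06,0.55,0,0,0,0,0.1,0.9,0,0,0,0,0.14,1.25,0,0,0,0,0.18,1.6,0,0,0,0,0.22,1.95,0,0,0,0,0.26,2.3,0,0,0,0,0.29,2.65,0,0,0,0,0.33,3,0,0,0,0,0.37,3.35,0,0,0,0,0.41,3.65,0,0,0,0,0.43,3.9,0,0,0,0,0.45,4.05,0,0,0,0,0.455,4.12,0,0,0,0,0.455,4.12,0,0,0,0]

```text
clock: 17.97
tcp_pos: [0.5313, -0.1146, 0.0254]
orientation: [0.001, 0.745, 0.667, 0.0]
wrist_force: [-3.3, 1.2, 5.7]
finger_gap: 0.0231
grip_force: 40.4
```

Emit:
apply_moves:
  moves: [0.005,0.04,0,0,0,0,0.01,0.08,0,0,0,0,0.012,0.12,0,0,0,0,0.012,0.12,0,0,0,0]

```text
clock: 18.3
tcp_pos: [0.5314, -0.1137, 0.0255]
orientation: [0.002, 0.745, 0.667, -0.001]
wrist_force: [-4.0, -6.3, 4.9]
finger_gap: 0.0236
grip_force: 40.2
```

Emit:
apply_moves:
  moves: [0.005,0.05,0,0,0,0,0.005,0.05,0,0,0,0]

```text
clock: 18.47
tcp_pos: [0.5314, -0.1137, 0.0255]
orientation: [0.003, 0.746, 0.666, -0.002]
wrist_force: [-5.8, -10.9, 3.9]
finger_gap: 0.0234
grip_force: 40.1
```

Emit:
apply_moves:
  moves: [0,0,0,0,0,0,0,0,0,0,0,0,0,0,0,0,0,0,0,0,0,0,0,0,0,0,0,0,0,0]
  claw: 65

```text
clock: 18.88
tcp_pos: [0.5316, -0.11, 0.0238]
orientation: [0.0, 0.745, 0.667, 0.0]
wrist_force: [-0.7, 0.3, 0.4]
finger_gap: 0.0556
grip_force: 0.0
```

Emit:
apply_moves:
  moves: [0,0,1,0,0,0,0,0,2.2,0,0,0,0,0,3.5,0,0,0,0,0,5,0,0,0,-1,-1.5,6.5,0,0,0,-2,-3,7,0,0,0,-3,-4.5,7,0,0,0,-4,-6,7,0,0,0,-4,-7.5,7,0,0,0,-4,-8,7,0,0,0,-4,-8,7,0,0,0,-4,-8,7,0,0,0]

```text
clock: 19.88
tcp_pos: [0.4309, -0.3118, 0.1984]
orientation: [-0.0, 0.746, 0.666, 0.0]
wrist_force: [0.2, 0.2, 0.3]
finger_gap: 0.0553
grip_force: 0.0
```

```bash
python3 - <<'E'
from h import *
r=vision.read_camera("side");t=vision.read_camera("top")
a=cv2.resize(r["image"][155:305,215:365],(400,400),interpolation=2);b=cv2.resize(t["image"][150:250,225:345],(390,325),interpolation=2)
o=np.zeros((400,790,3),np.uint8);o[:,:400]=a;o[:325,400:]=b;cv2.imwrite("pics/p7.png",o)
E
```

```text
(no output)
```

View pics/p7.png

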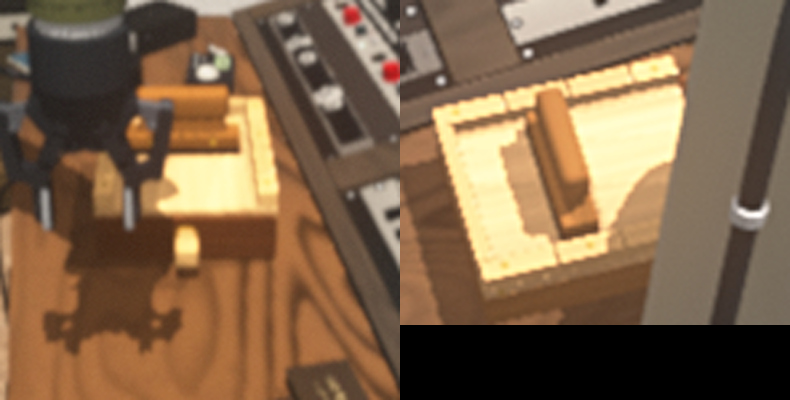

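The tray is home (pull at (187,248)), and the block stands upright between the rails, centred near (565,160) in the top view. The board is clear and nothing nearby has moved, so I'll hand in.

```bash
python3 -c "
from workcell import job
print(job.hand_in())"
```

```text
the job is handed in; nothing more can be done
None
```

The job is handed in at about 20 s on the clock: all four offcuts went into the tray, the tray is pushed fully home, and the block stands upright on the cleared board between the rails. One mistaken move slid the gripper down near the block early on; the next picture showed the block unmoved.

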